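# Index the carving stand one hole towards the lamp

## Robot

A 6-joint arm with a two-finger parallel gripper is mounted at the origin on the work surface. World frame = base frame: x ahead of the robot, y to its left, z up, the work surface at z = 0. Lengths are in m, angles in rad, forces in N, time in s.
With the tool pointing down it reaches from about 0.35 to 0.775 m from the base axis. Payload 5.5 kg.
Tool frame: the origin (TCP) lies at the very end of the fingers, on their centre line; the grasp point (between the pads) lies env.grasp_offset behind it (env.grasp_offset is the distance from the TCP to the grasp point, in m); x points along the fingers, y is the direction in which the jaws open and shut, and the axes are right-handed (so a half turn about x gives the same grasp; the last joint's range is limited). The gripper opens to 85 mm and grips with 20 to 120 N. Pads are 22 mm wide; open, the fingers measure 114 mm over their backs; the gripper's body (76 mm by 85 mm) begins 54 mm behind the grasp point. The pads swing forward as they close: fully open they stand 13 mm farther back than shut.
Start: joints at [1.185, 0.313, 0.046, 1.304, 0, 1.431], TCP at [0.14, 0.558, 0.231] pointing down, gripper open.
Joint ranges: [-2.76, 2.76], [-0.86, 1.69], [-1.03, 1.26], [-2.2, 2.34], [-1.47, 1.5], [-3.14, 3.14]. Speed limits (rad/s): [2.57, 2.57, 3.14, 3.14, 3.14, 3.14].

## Interface

Orientations are given as a unit quaternion [w, x, y, z].
In Python, from workcell import get_state, viewer, job, env gives the robot as it stands.
- The arm moves only by the tool send_rows, never from a script. Its argument "plan" is a list of rows, each a list of 6 numbers: the shift along the tool's x, y, z in mm, then the turn, a rotation vector about the tool's x, y, z in degrees. A call has exactly 10 rows; each row is the pose to reach, as a shift and turn from the pose commanded when the call began, along the tool's axes at that moment; what a row does not reach only later rows make up. A row lasts 1/8 s, in which the tool goes at most 62.5 mm and 10.7 degrees, less where a joint would pass 70% of its speed; a pose out of reach is approached as far as the arm can. A call with a gripper value outside its range is refused whole. "claw" is the finger opening in mm, from 0 to 85.4, set as the call begins (left out, the last holds). The fingers move at their own pace and stop on an object; "newtons" is the grip in N (left out, the last holds). Time passes only in rows, so rows that repeat a pose let the fingers close, or fill a call up. It gives the time, the measured TCP pose, the force and the opening at its end, in the units of the state.
- get_state(): the state, without advancing time (a new reading comes with each control period).
- viewer.read_camera(name): name is "side" or "top" or "wrist"; returns a dict with "frame" (480x640x3 uint8, blue, green, red), "mtx" (3x3 intrinsics, pixels), "rvec" (rotation vector, rad) and "tvec" (3), from world to camera coordinates, as OpenCV has them. Camera axes: x right, y down, z forward; pixel columns grow to the right and rows downward; lengths in m; the calibration is good to about 2 mm. A picture is of the moment at which its call begins. There is no depth.
- job.hand_in(): hands the job in, once; it reports no verdict.
The state is a dict: "clock": time; "joint_pos": joint angles; "qvel": joint speeds; "tau": joint torques, N m; "tcp_pos": TCP position; "orientation": TCP orientation; "wrist_force": force on the tool from outside, world axes, zero at the start; "ft_torque": the same for the moment, N m; "finger_gap": finger opening in m.
Only numpy, scipy, OpenCV 4.12 (cv2) and the standard library are available. Lean on these libraries where they do the work, as an engineer would, in place of code of your own. Each camera call takes 0.05 s, during which the arm holds its last target.

## Task

Turn the carving on the bench stand one hole towards the lamp: hook a fingertip under the steel pull ring, lift the spring pin out of its hole, swing the ring end of the arm to the very next hole on the side where the little lamp stands, and let the pin drop fully home. Go gently: do not grip or force the ring; leave the carving riding on its turntable, and do not disturb the lamp, brush pot, mallet or spare block.

Things in the scene. Friction and masses are not known exactly. Their poses are not given: they have to be found in the camera images.
- stand: Dark iron indexing stand fixed to the bench. Origin on the bench top, on the turntable's vertical pivot axis. x points from the middle index hole to the pivot (away from the robot), y to the left of that, z up. It carries turntable, index arm, pin and ring. Over 32 N from the fingers on any of these (even a light pinch of 20 N a side) is too rough.
- index_arm (a joint): Angle of turntable and index arm, rad. 0 = at the middle hole (start); positive = the ring end goes to the stand's +y. Holes at -0.6, -0.3, 0, 0.3, 0.6; stops +-0.68. At angle q the pin is at stand (-170 cos q, 170 sin q) mm; arm and ring are turned by -q about z. It needs about 1 N at the ring and stays where it is left; with the pin in a hole it is locked with 2 mm play each way.
- pin (a joint): Height of the spring index pin, m: 0 = fully home in a hole, 0.014 = its tip just clears the index plate (or rests on it between holes), 0.030 = upper stop. A spring and its weight push it down with about 5 N at 0, 8.5 N at the stop. The pin is 10 mm thick, round-ended; it slides vertically in its barrel without turning and drops into a hole it is over when let down.
- ring (a point): Centre of the steel pull ring, rigid on top of the pin: opening 50 mm, outside 66 mm, bar 8 mm thick; 130 mm above the bench and 150 mm from the pivot axis when home. x points level along the arm to the pivot, y left, z up. The ring leans 45 degrees from upright, top towards the pivot: the hole faces up and to the robot. Shut fingers pointing along x and 45 to 60 degrees down pass through it.
- barrel_top (a point): Centre of the top of the brass barrel that guides the pin, on the arm's end: 26 mm in diameter, top 80 mm above the bench, 50 mm below and 20 mm to -x of the ring's centre (pin home). The pin's 10 mm stem rises from it to the ring's lower bar. From barrel to turntable runs the arm, 30 mm wide, its top 56 mm above the bench. It turns with the arm.
- mid_hole (a point): Middle of five 14 mm square index holes, at its mouth: stand (-170, 0, 40) mm. They lie in a grey curved plate (42 mm wide, top 40 mm above the bench), on a 170 mm radius about the pivot, 0.30 rad (51 mm) apart, two on either side of this one, which holds the pin at the start. It stays with the stand.
- table_top (a point): Centre of the top of the round turntable (170 mm in diameter, wood with a black rubber mat), on the pivot axis, 58 mm above the bench. It turns with the index arm.
- carving: Carved wooden block, 100 x 70 x 35 mm, lying loose on the turntable and turning with it. Origin: centre of its underside.
- lamp: Small unlit mushroom-shaped table lamp with brass foot (90 mm) and stem and a round white shade 110 mm in diameter, 186 mm high, standing left or right of the stand. Origin: centre of its underside.
- brush_pot: Blue ceramic pot, 76 mm in diameter, 85 mm high, with brushes up to 180 mm, on the other side of the stand. Origin: centre of its underside.
- mallet: Wooden carver's mallet lying on the bench, 215 mm long, head 55 x 100 x 60 mm. Origin on the bench, near the middle of its length; x points to the head.
- spare_block: Dark carved wooden block on the bench, 85 x 60 x 50 mm. Origin: centre of its underside.
Things that resemble listed ones, but are neither listed nor needed, are in the scene too. What is shaped like the lamp but pink or turquoise is not meant.

How it is judged:
By the outcome, as a careful person would: the job done as asked, in the order asked, and still so for the second after the job is handed in, with the robot touching nothing.
It also fails if it takes over 42 s, if anything falls off the work surface, if the arm or the gripper's body presses on something with over 40 N, if the wrist force passes 120 N, or if a joint passes its speed limit or range.

## Working session

There is one attempt and no reset: what is moved stays moved. The work goes in short steps, Python scripts to look and compute and a tool call to move; the robot and the scene stay as the last step left them, time stands still between calls to the robot, and variables do not carry over. Pictures are saved under pics/ and viewed, and the job is handed in when it is done.

Besides the shell and the picture viewer there is one more tool, called after "Emit:" as name(argument=value, ...), one argument or row to a line, values as JSON. send_rows: Moves the arm, as the interface text tells. Its arguments: {"type":"object","properties":{"plan":{"type":"array"},"claw":{"type":"number"},"newtons":{"type":"number"}},"required":["plan"]}

```bash
mkdir -p pics; ls
python3 - <<'E'
from workcell import get_state, viewer, job, env
import cv2
print(get_state(), env.grasp_offset)
for n in ["side","top","wrist"]:
    d=viewer.read_camera(n); cv2.imwrite(f"pics/{n}0.png",d["frame"]); print(n,d["mtx"].tolist(),d["rvec"],d["tvec"])
E
```

```text
pics
{'clock': 0.0, 'joint_pos': array([1.18542062e+00, 3.14026316e-01, 4.49546171e-02, 1.30362412e+00,
       2.15509055e-05, 1.43120007e+00]), 'qvel': array([-0.00118589,  0.00141644,  0.00116514, -0.00184839, -0.00098162,
        0.00066513]), 'tau': array([ 2.35735155e-03, -4.80625427e+01,  2.98531294e+01,  1.93099090e-02,
        1.12623632e-04,  1.29372417e-06]), 'tcp_pos': array([0.13970335, 0.55722139, 0.23038419]), 'orientation': array([ 0.70159224,  0.08603098,  0.70195548, -0.08732416]), 'wrist_force': array([-0.11076399, -0.62103706, -0.29480127]), 'ft_torque': array([0.01698456, 0.04255866, 0.01505448]), 'finger_gap': 0.08536051198667055} 0.0187
side [[439.1809133727202, 0.0, 322.47197572758876], [0.0, 439.1809133727202, 232.5282705225109], [0.0, 0.0, 1.0]] [ 2.13463765 -0.41031324  0.24586693] [-0.52087453  0.23735979  0.98781704]
top [[504.32659168657665, 0.0, 319.8210759334625], [0.0, 504.32659168657665, 238.23791331667024], [0.0, 0.0, 1.0]] [ 2.21794159 -1.990897    0.21482911] [0.01714479 0.57664486 1.0257917 ]
wrist [[411.66221212703425, 0.0, 327.30865485095177], [0.0, 411.66221212703425, 243.49617813972202], [0.0, 0.0, 1.0]] [-2.30133044 -1.79402543 -0.2419443 ] [-0.57410949 -0.0341972   0.37837789]
```

View pics/side0.png

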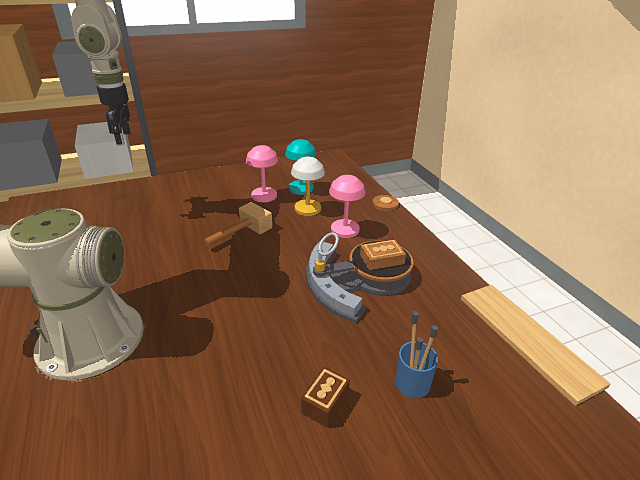

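View pics/top0.png

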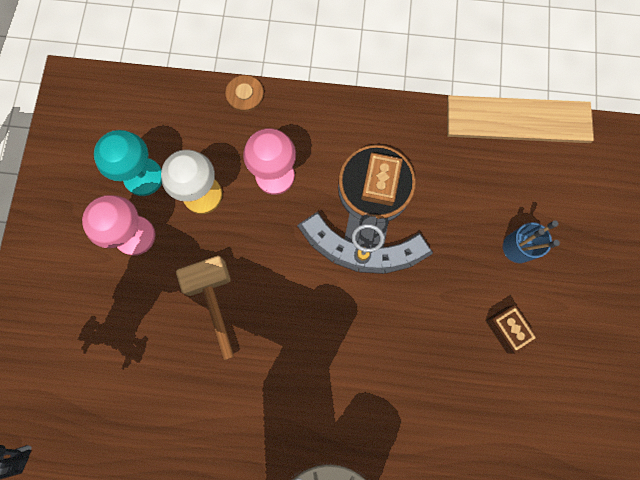

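View pics/wrist0.png

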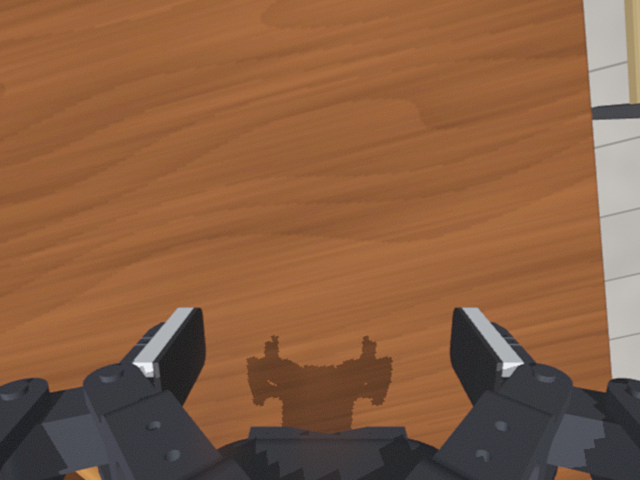

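Both views show four mushroom lamps: pink at top (270,155) and (110,222), turquoise at (120,155), and white with a brass foot at (187,175), which is (308,170) in the side view. Only the white one fits. It stands left of the stand, with the blue brush pot on the right at (527,242). I'll confirm this in an enlarged crop and measure the stand.

```bash
cat > h.py <<'E'
import numpy as np, cv2
from workcell import get_state, viewer, job, env
from scipy.spatial.transform import Rotation as R
def cam(n):
    d=viewer.read_camera(n); return d
def ray(d,u,v):
    Rm=cv2.Rodrigues(np.array(d["rvec"]))[0]; t=np.array(d["tvec"]).ravel()
    p=np.linalg.inv(d["mtx"])@[u,v,1]; return -Rm.T@t, Rm.T@p
def onz(d,u,v,z):
    o,r=ray(d,u,v); return o+r*(z-o[2])/r[2]
def proj(d,P):
    return cv2.projectPoints(np.array(P,float).reshape(-1,3),np.array(d["rvec"]),np.array(d["tvec"]),d["mtx"],None)[0].reshape(-1,2)
def tri(d1,p1,d2,p2):
    o1,r1=ray(d1,*p1);o2,r2=ray(d2,*p2)
    A=np.array([r1,-r2]).T; s=np.linalg.lstsq(A,o2-o1,rcond=None)[0]
    a=o1+r1*s[0];b=o2+r2*s[1]; return (a+b)/2,np.linalg.norm(a-b)
def quat():
    q=get_state()["orientation"]; return R.from_quat([q[1],q[2],q[3],q[0]])
E
python3 - <<'E'
from h import *
d=cam("top"); f=d["frame"]
c=cv2.resize(f[120:290,140:440],None,fx=2.66,fy=2.66,interpolation=cv2.INTER_CUBIC); cv2.imwrite("pics/topc.png",c)
s=cam("side"); c=cv2.resize(s["frame"][130:330,240:440],None,fx=3,fy=3,interpolation=cv2.INTER_CUBIC); cv2.imwrite("pics/sidec.png",c)
E
```

```text
(no output)
```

View pics/topc.png

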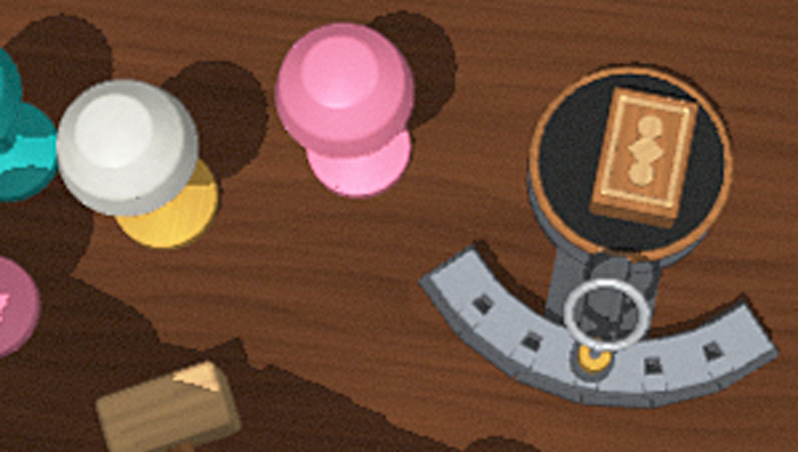

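View pics/sidec.png

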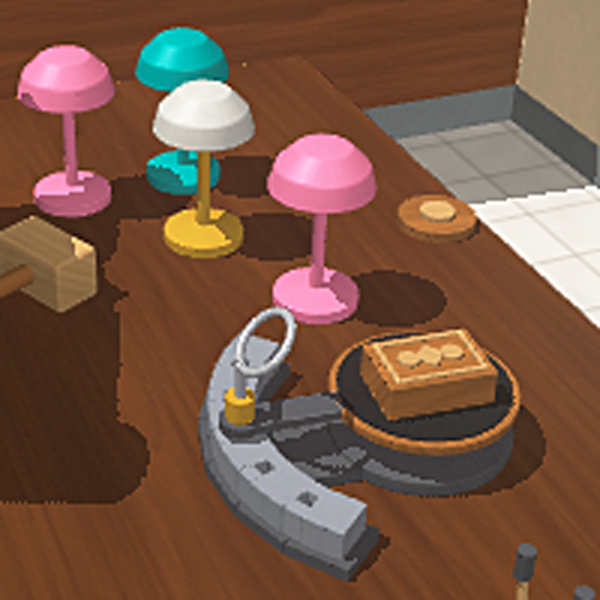

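Run:
```python
from h import *
d=cam("top");s=cam("side")
F=lambda u,v:(u/2.66+140,v/2.66+120)
G=lambda u,v:(u/3+240,v/3+130)
W=[onz(d,*F(*p),.04)[:2] for p in [(483,304),(532,344),(654,367),(714,352)]]
W+=[onz(d,*F(631,160),.058)[:2], onz(d,*F(596,359),.08)[:2], onz(d,*F(607,314),.13)[:2]]
W=np.array(W)
q=np.array([.6,.3,-.3,-.6]); L=np.vstack([np.c_[-.17*np.cos(q),.17*np.sin(q)],[[0,0],[-.17,0],[-.15,0]]])
for sub in (slice(0,4),slice(0,7)):
    a,b=L[sub],W[sub]; H=(a-a.mean(0)).T@(b-b.mean(0)); th=np.arctan2(H[0,1]-H[1,0],H[0,0]+H[1,1])
    M=np.array([[np.cos(th),-np.sin(th)],[np.sin(th),np.cos(th)]]); t=b.mean(0)-M@a.mean(0)
    print(t,np.degrees(th)); print(((L@M.T+t-W)*1000).round(1).tolist())
print("ring tri",tri(d,F(607,314),s,G(267,342)))
ringw=M@[-.15,0]+t;print("ring",ringw)
for z,l,u in [(.058,[0,0],0),(.13,[-.15,0],0),(.08,[-.17,0],0)]:
    w=np.r_[M@l+t,z]; pd=proj(d,w)[0]; ps=proj(s,w)[0]; print(((pd-[140,120])*2.66).round(),((ps-[240,130])*3).round())
print("lamp foot",onz(d,*F(165,205),.01),"pink foot",onz(d,*F(358,155),.01))
```

```text
[ 0.71422359 -0.03349333] -5.566228032694764
[[-1.2, -0.9], [1.5, -0.7], [0.0, 0.6], [-0.2, 1.0], [-2.4, -0.3], [3.3, 0.6], [-2.7, 0.1]]
[ 0.71451011 -0.03326202] -5.440403319303845
[[-1.2, -1.0], [1.6, -0.8], [0.4, 0.5], [0.3, 0.9], [-2.1, -0.1], [3.6, 0.4], [-2.5, 0.0]]
ring tri (array([ 0.56898551, -0.01945846,  0.12865086]), np.float64(0.0020444438431353146))
ring [ 0.56518581 -0.01904047]
[631. 162.] [421. 382.]
[607. 317.] [261. 342.]
[596. 354.] [237. 394.]
lamp foot [0.64911086 0.35914566 0.01      ] pink foot [0.71209432 0.1993563  0.01      ]
```

```bash
cat >> h.py <<'E'
PIV=np.array([.7145,-.0333]); TH=np.radians(-5.44); C0=np.array([.567,-.0192,.130])
def tgt(q,back,down=45,dz=0,up=0,flip=1):
    """pose: fingers along arm at angle q, tip 'back' m behind ring centre along tool, raised dz vertical, 'up' perpendicular"""
    yaw=TH-q; rad=np.array([np.cos(yaw),np.sin(yaw),0]); e=np.radians(down)
    x=rad*np.cos(e)+np.array([0,0,-np.sin(e)]); y=flip*np.array([-np.sin(yaw),np.cos(yaw),0]); z=np.cross(x,y)
    c=np.array([C0[0]-PIV[0],C0[1]-PIV[1]]); cc,ss=np.cos(-q),np.sin(-q); c=np.array([[cc,-ss],[ss,cc]])@c
    C=np.array([PIV[0]+c[0],PIV[1]+c[1],C0[2]+dz])
    n=rad*np.sin(e)+np.array([0,0,np.cos(e)])
    return C-x*back+n*up, R.from_matrix(np.array([x,y,z]).T)
def rel(P,Rt,P0=None,R0=None):
    s=get_state(); P0=s["tcp_pos"] if P0 is None else P0; R0=quat() if R0 is None else R0
    return np.r_[R0.inv().apply(np.array(P)-P0)*1000,(R0.inv()*Rt).as_rotvec(degrees=True)].round(1).tolist()
E
python3 - <<'E'
from h import *
print(quat().as_matrix().round(3))
for f in (1,-1):
    print(f,rel(*tgt(0,.10,flip=f)), tgt(0,.1,flip=f)[0])
E
```

```text
[[-0.     0.243  0.97 ]
 [-0.     0.97  -0.243]
 [-1.    -0.    -0.   ]]
1 [30.5, -466.2, 484.7, -8.2, -44.9, 3.4] [ 0.4966078  -0.01249639  0.20071068]
-1 [30.5, -466.2, 484.7, 158.9, 5.0, 65.8] [ 0.4966078  -0.01249639  0.20071068]
```

Emit:
send_rows(
  plan=[
    [-15,-40,41,-1,-4,0],
    [-30,-80,83,-1.5,-8,0.5],
    [-40,-120,125,-2,-13,1],
    [-45,-161,168,-3,-18,1.5],
    [-45,-203,211,-4,-22,2],
    [-45,-245,254,-5,-26,2],
    [-40,-287,297,-5.5,-30,2.5],
    [-35,-328,340,-6,-34,2.5],
    [-30,-370,383,-7,-38,3],
    [-25,-400,415,-7.5,-42,3.2],
  ],
  claw=0,
  newtons=20,
)

```text
clock: 1.6
tcp_pos: [0.4456, 0.0667, 0.257]
orientation: [0.914, 0.024, 0.403, -0.048]
wrist_force: [0.5, 0.1, -0.3]
finger_gap: 0.0004
```

Run:
```python
from h import *
s=get_state(); print(s["clock"],s["tcp_pos"],s["joint_pos"],s["finger_gap"],s["wrist_force"])
print(rel(*tgt(0,.08)))
```

```text
1.6 [0.44564302 0.06668806 0.2570067 ] [ 0.03031272 -0.49542958 -0.89036767  0.44105326 -0.08955724  0.10544753] 0.0003955306254000689 [ 0.51633354  0.10886983 -0.30604211]
[101.2, -73.4, 7.0, -0.7, -2.6, 0.3]
```

Emit:
send_rows(
  plan=[
    [15,-25,2,0,-1,0],
    [30,-50,4,0,-2,0],
    [50,-73,7,-0.7,-2.6,0.3],
    [70,-73,7,-0.7,-2.6,0.3],
    [90,-73,7,-0.7,-2.6,0.3],
    [101,-73,7,-0.7,-2.6,0.3],
    [101,-73,7,-0.7,-2.6,0.3],
    [101,-73,7,-0.7,-2.6,0.3],
    [101,-73,7,-0.7,-2.6,0.3],
    [101,-73,7,-0.7,-2.6,0.3],
  ],
)

```text
clock: 2.85
tcp_pos: [0.5099, -0.0112, 0.1863]
orientation: [0.922, 0.018, 0.384, -0.043]
wrist_force: [-0.0, 0.2, -0.7]
finger_gap: -0.0001
```

Run:
```python
from h import *
s=get_state(); print(s["clock"],s["tcp_pos"],s["joint_pos"],s["finger_gap"],s["wrist_force"])
print(rel(*tgt(0,.08)))
print(quat().as_matrix().round(3))
cv2.imwrite("pics/w1.png",cam("wrist")["frame"])
a=cam("side")["frame"][100:340,200:440];b=cam("top")["frame"][120:320,260:460]
cv2.imwrite("pics/st1.png",np.hstack([cv2.resize(a,(400,400),interpolation=cv2.INTER_CUBIC),cv2.resize(b,(400,400),interpolation=cv2.INTER_CUBIC)]))
```

```text
2.85 [ 0.50994103 -0.01117535  0.18628859] [-0.24147532 -0.30128466 -1.02218488  0.07427148  0.1037632  -0.10469772] -5.005943780498833e-05 [-0.00357519  0.2444569  -0.66560417]
[0.5, -2.6, 0.9, 0.0, -0.2, -0.0]
[[ 0.701  0.094  0.707]
 [-0.066  0.996 -0.067]
 [-0.71   0.     0.704]]
```

View pics/w1.png

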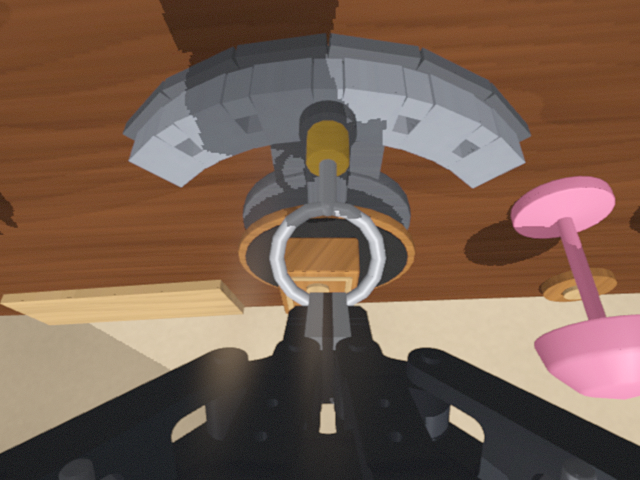

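View pics/st1.png

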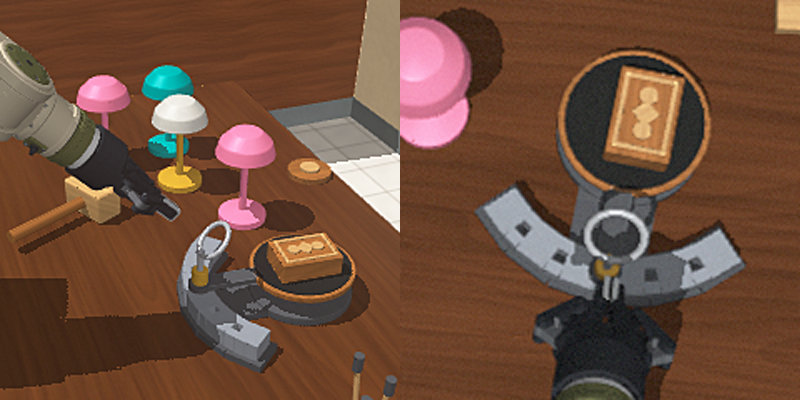

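Run:
```python
from h import *
w=cam("wrist");d=cam("top");s=cam("side")
pw=(328,256); pd=(260+615/400*200/1-200*200/200*0-200,0)
pd=(260+(615-400)/2,120+237/2); ps=(200+215*.6,100+243*.6)
print(pd,ps)
print(tri(w,pw,d,pd),tri(w,pw,s,ps),tri(d,pd,s,ps))
P=C0; print(proj(w,P),proj(d,P),proj(s,P))
t=get_state()["tcp_pos"]; print("tcp",proj(w,t),proj(d,t),proj(s,t))
print(rel(*tgt(0,.0)),rel(*tgt(0,-.035,up=.005)))
```

```text
(367.5, 238.5) (329.0, 245.79999999999998)
(array([ 0.56652296, -0.01704545,  0.1304078 ]), np.float64(0.0013868214000683646)) (array([ 0.57159977, -0.01802   ,  0.12495255]), np.float64(0.005258246210330039)) (array([ 0.56939034, -0.01865402,  0.12248896]), np.float64(0.0022874913383445702))
[[323.06973014 256.02146744]] [[368.22425945 238.37373193]] [[327.83505559 243.76647262]]
tcp [[327.75766544 314.50479409]] [[364.25066922 261.25612691]] [[304.9766531  227.74134921]]
[80.2, -2.6, 1.8, 0.0, -0.3, -0.0] [115.1, -2.6, 7.0, 0.0, -0.3, -0.0]
```

Emit:
send_rows(
  plan=[
    [12,-1,4,0,0,0],
    [24,-1,4,0,0,0],
    [36,-1,4,0,0,0],
    [48,-1,4,0,0,0],
    [58,-1,4,0,0,0],
    [66,-1,4,0,0,0],
    [74,-1,4,0,0,0],
    [80,-1,4,0,0,0],
    [84,-1,4,0,0,0],
    [84,-1,4,0,0,0],
  ],
)

```text
clock: 4.4
tcp_pos: [0.5715, -0.018, 0.1285]
orientation: [0.922, 0.018, 0.385, -0.043]
wrist_force: [0.3, -0.1, -0.8]
finger_gap: 0.0
```

```bash
cat > look.py <<'E'
from h import *
import sys
s=get_state(); print(s["clock"],s["tcp_pos"].round(4),s["joint_pos"].round(3),s["wrist_force"].round(2))
w=cam("wrist")["frame"];a=cam("side")["frame"][140:340,230:430];b=cam("top")["frame"][150:300,290:440]
z=lambda i,n:cv2.resize(i,n,interpolation=cv2.INTER_CUBIC)
cv2.imwrite(f"pics/{sys.argv[1]}.png",np.hstack([z(w[60:420,140:500],(300,300)),z(a,(250,300)),z(b,(250,300))]))
E
python3 look.py l2
```

```text
4.4 [ 0.5715 -0.018   0.1285] [-0.218 -0.039 -1.019 -0.184  0.088 -0.088] [ 0.26 -0.09 -0.76]
```

View pics/l2.png

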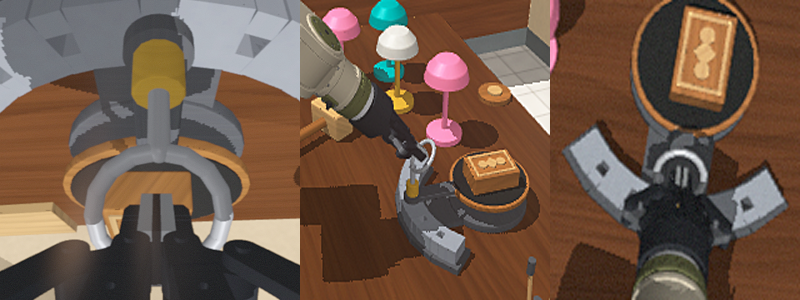

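The left panel (wrist view) shows the tip inside the ring and centred: fingers at about (158,200), ring middle at about (160,200), no contact force. I'll push the fingers further through.

Emit:
send_rows(
  plan=[
    [5,0,0,0,0,0],
    [10,0,0,0,0,0],
    [15,0,0,0,0,0],
    [20,0,0,0,0,0],
    [24,0,0,0,0,0],
    [28,0,0,0,0,0],
    [30,0,0,0,0,0],
    [32,0,0,0,0,0],
    [32,0,0,0,0,0],
    [32,0,0,0,0,0],
  ],
)

```text
clock: 5.8
tcp_pos: [0.5938, -0.0201, 0.1061]
orientation: [0.922, 0.018, 0.385, -0.043]
wrist_force: [0.8, -0.1, -0.2]
finger_gap: 0.0002
```

```bash
python3 look.py l3
```

```text
5.8 [ 0.5938 -0.0201  0.1061] [-0.211  0.057 -1.007 -0.27   0.082 -0.083] [ 0.8  -0.1  -0.16]
```

View pics/l3.png

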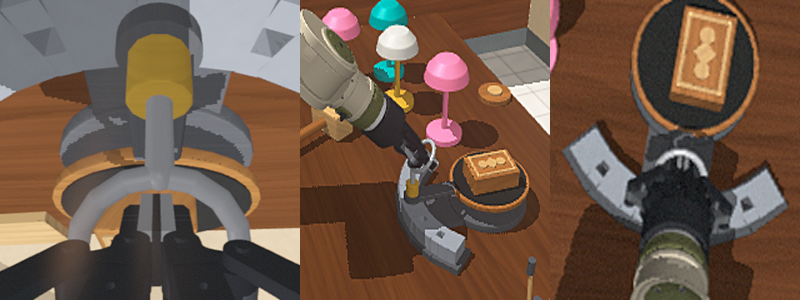

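Emit:
send_rows(
  plan=[
    [-1,0,1,0,0,0],
    [-2,0,2,0,0,0],
    [-3,0,3,0,0,0],
    [-4,0,4,0,0,0],
    [-5,0,5,0,0,0],
    [-6,0,6,0,0,0],
    [-7,0,7,0,0,0],
    [-8,0,8,0,0,0],
    [-8.5,0,8.5,0,0,0],
    [-8.5,0,8.5,0,0,0],
  ],
)

```text
clock: 7.2
tcp_pos: [0.5939, -0.0201, 0.1181]
orientation: [0.922, 0.018, 0.385, -0.043]
wrist_force: [0.8, 0.7, 0.3]
finger_gap: -0.0001
```

```bash
python3 look.py l4
```

```text
7.2 [ 0.5939 -0.0201  0.1181] [-0.211  0.029 -0.991 -0.226  0.082 -0.083] [0.78 0.69 0.28]
```

View pics/l4.png

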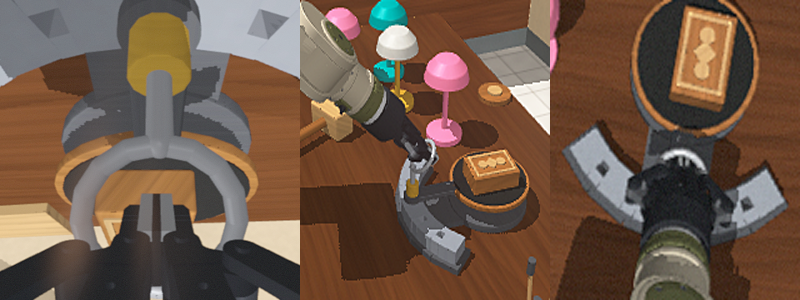

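Emit:
send_rows(
  plan=[
    [-0.7,0,0.7,0,0,0],
    [-1.4,0,1.4,0,0,0],
    [-2.1,0,2.1,0,0,0],
    [-2.8,0,2.8,0,0,0],
    [-3.5,0,3.5,0,0,0],
    [-4.2,0,4.2,0,0,0],
    [-4.9,0,4.9,0,0,0],
    [-5.6,0,5.6,0,0,0],
    [-5.6,0,5.6,0,0,0],
    [-5.6,0,5.6,0,0,0],
  ],
)

```text
clock: 8.6
tcp_pos: [0.5928, -0.0198, 0.1247]
orientation: [0.921, 0.019, 0.386, -0.043]
wrist_force: [-2.9, 0.4, -5.5]
finger_gap: -0.0002
```

```bash
python3 look.py l5
```

```text
8.6 [ 0.5928 -0.0198  0.1247] [-0.211  0.012 -0.981 -0.196  0.082 -0.083] [-2.89  0.35 -5.52]
```

View pics/l5.png

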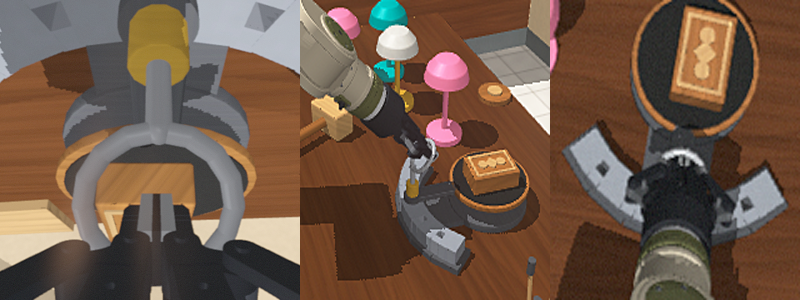

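Contact: 5.5 N down and 3 N back, as a hooked ring should give. Lifting about 20 mm.

Emit:
send_rows(
  plan=[
    [-2,0,2,0,0,0],
    [-4,0,4,0,0,0],
    [-6,0,6,0,0,0],
    [-8,0,8,0,0,0],
    [-10,0,10,0,0,0],
    [-12,0,12,0,0,0],
    [-14,0,14,0,0,0],
    [-14,0,14,0,0,0],
    [-14,0,14,0,0,0],
    [-14,0,14,0,0,0],
  ],
)

```text
clock: 10.0
tcp_pos: [0.593, -0.0199, 0.1447]
orientation: [0.921, 0.019, 0.386, -0.043]
wrist_force: [-5.8, 0.9, -7.6]
finger_gap: -0.0001
```

```bash
python3 look.py l6
python3 - <<'E'
from h import *
w=cam("wrist");print(proj(w,get_state()["tcp_pos"]))
E
```

```text
10.0 [ 0.593  -0.0199  0.1447] [-0.211 -0.03  -0.951 -0.124  0.082 -0.083] [-5.79  0.87 -7.6 ]
[[327.79767142 315.14670329]]
```

View pics/l6.png

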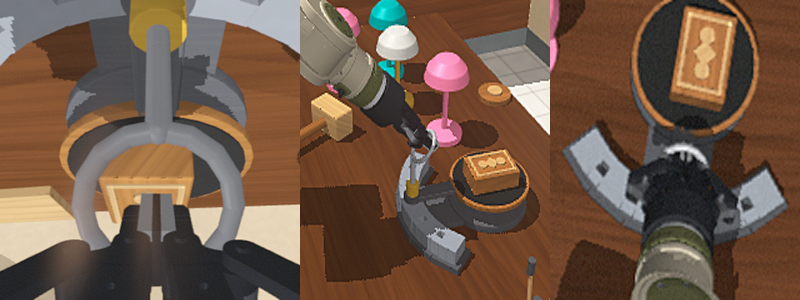

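```bash
cat > swing.py <<'E'
from h import *
import sys
tot=float(sys.argv[1]); n=int(sys.argv[2])
P=get_state()["tcp_pos"];Rq=quat();c=np.r_[PIV,P[2]]
for k in range(1,n+1):
    r=R.from_rotvec([0,0,-tot*k/n]); print(k,rel(c+r.apply(P-c),r*Rq))
E
python3 swing.py .15 8
```

```text
1 [0.0, 2.3, 0.0, 0.8, -0.0, -0.8]
2 [0.1, 4.6, 0.1, 1.5, -0.0, -1.5]
3 [0.2, 6.9, 0.2, 2.3, -0.0, -2.3]
4 [0.3, 9.2, 0.3, 3.1, -0.0, -3.0]
5 [0.5, 11.4, 0.5, 3.8, -0.0, -3.8]
6 [0.7, 13.7, 0.7, 4.6, -0.0, -4.5]
7 [0.9, 16.0, 0.9, 5.4, -0.0, -5.3]
8 [1.2, 18.2, 1.2, 6.1, -0.0, -6.0]
```

Emit:
send_rows(
  plan=[
    [0,2.3,0,0.8,0,-0.8],
    [0.1,4.6,0.1,1.5,0,-1.5],
    [0.2,6.9,0.2,2.3,0,-2.3],
    [0.3,9.2,0.3,3.1,0,-3.0],
    [0.5,11.4,0.5,3.8,0,-3.8],
    [0.7,13.7,0.7,4.6,0,-4.5],
    [0.9,16,0.9,5.4,0,-5.3],
    [1.2,18.2,1.2,6.1,0,-6.0],
    [1.2,18.2,1.2,6.1,0,-6.0],
    [1.2,18.2,1.2,6.1,0,-6.0],
  ],
)

```text
clock: 11.45
tcp_pos: [0.5961, -0.0018, 0.1443]
orientation: [0.915, 0.047, 0.384, -0.112]
wrist_force: [-6.1, 1.1, -7.9]
finger_gap: 0.0001
```

```bash
python3 look.py l7;python3 swing.py .15 8
```

```text
11.45 [ 0.5961 -0.0018  0.1443] [-0.08  -0.006 -0.927 -0.12  -0.113  0.117] [-6.1   1.12 -7.89]
1 [0.0, 2.3, 0.0, 0.8, -0.0, -0.8]
2 [0.1, 4.6, 0.1, 1.5, -0.0, -1.5]
3 [0.2, 6.9, 0.2, 2.3, -0.0, -2.3]
4 [0.4, 9.2, 0.4, 3.1, -0.0, -3.0]
5 [0.5, 11.5, 0.5, 3.8, -0.0, -3.8]
6 [0.7, 13.7, 0.7, 4.6, -0.0, -4.5]
7 [0.9, 16.0, 0.9, 5.4, -0.0, -5.3]
8 [1.2, 18.3, 1.2, 6.1, -0.0, -6.0]
```

View pics/l7.png

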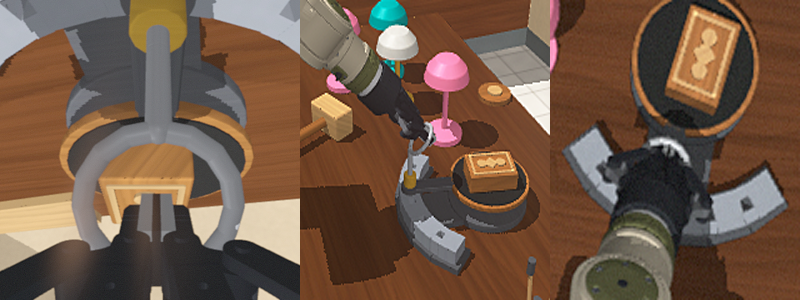

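The carving and index arm are turning together, the ring is still hooked, and the middle hole is clear. Second half of the swing.

Emit:
send_rows(
  plan=[
    [0,2.3,0,0.8,0,-0.8],
    [0.1,4.6,0.1,1.5,0,-1.5],
    [0.2,6.9,0.2,2.3,0,-2.3],
    [0.4,9.2,0.4,3.1,0,-3.0],
    [0.5,11.5,0.5,3.8,0,-3.8],
    [0.7,13.7,0.7,4.6,0,-4.5],
    [0.9,16,0.9,5.4,0,-5.3],
    [1.2,18.3,1.2,6.1,0,-6.0],
    [1.2,18.3,1.2,6.1,0,-6.0],
    [1.2,18.3,1.2,6.1,0,-6.0],
  ],
)

```text
clock: 12.85
tcp_pos: [0.6021, 0.016, 0.144]
orientation: [0.905, 0.076, 0.38, -0.179]
wrist_force: [-7.4, 3.5, -7.3]
finger_gap: 0.0001
```

```bash
python3 look.py l8
python3 - <<'E'
from h import *
w=cam("wrist");cv2.imwrite("pics/w8.png",w["frame"])
s=cam("side");cv2.imwrite("pics/s8.png",cv2.resize(s["frame"][200:330,290:420],(780,600)[::1],interpolation=cv2.INTER_CUBIC) if 0 else cv2.resize(s["frame"][210:330,290:420],None,fx=5,fy=5,interpolation=cv2.INTER_CUBIC))
for q in (.28,.3,.32):
    yaw=TH
    def st(l,z): 
        c,s_=np.cos(TH),np.sin(TH); return [PIV[0]+c*l[0]-s_*l[1],PIV[1]+s_*l[0]+c*l[1],z]
    pts=[st((-.17*np.cos(q),.17*np.sin(q)),.08),st((-.17*np.cos(q),.17*np.sin(q)),.04)]
    print(q,proj(w,pts).round(1).tolist(),((proj(s,pts)-[290,210])*5).round(0).tolist())
print([ ((proj(s,[st((-.17*np.cos(q),.17*np.sin(q)),.04)])-[290,210])*5).round(0).tolist() for q in (0,-.3,.6)])
E
```

```text
12.85 [0.6021 0.016  0.144 ] [ 0.039  0.041 -0.865 -0.064 -0.296  0.317] [-7.41  3.47 -7.3 ]
0.28 [[312.1, 97.2], [313.8, 29.3]] [[132.0, 201.0], [131.0, 262.0]]
0.3 [[321.6, 97.2], [322.2, 29.2]] [[132.0, 197.0], [131.0, 258.0]]
0.32 [[331.2, 97.2], [330.6, 29.3]] [[132.0, 193.0], [131.0, 254.0]]
[[[144.0, 318.0]], [[187.0, 377.0]], [[146.0, 202.0]]]
```

View pics/l8.png

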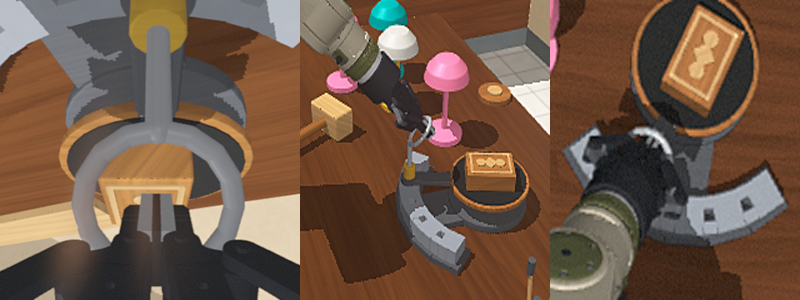

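View pics/w8.png

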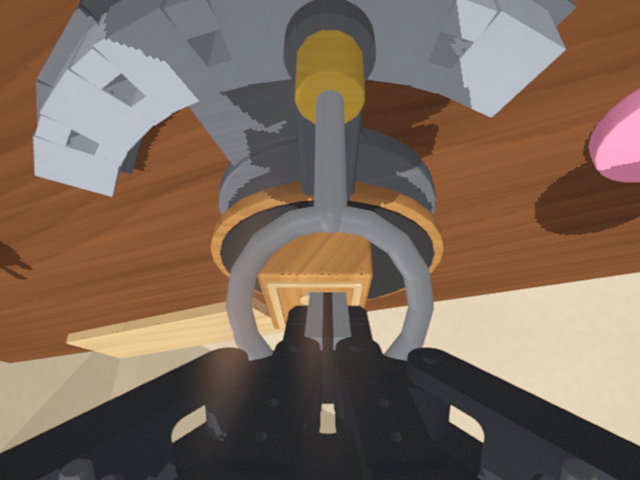

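View pics/s8.png

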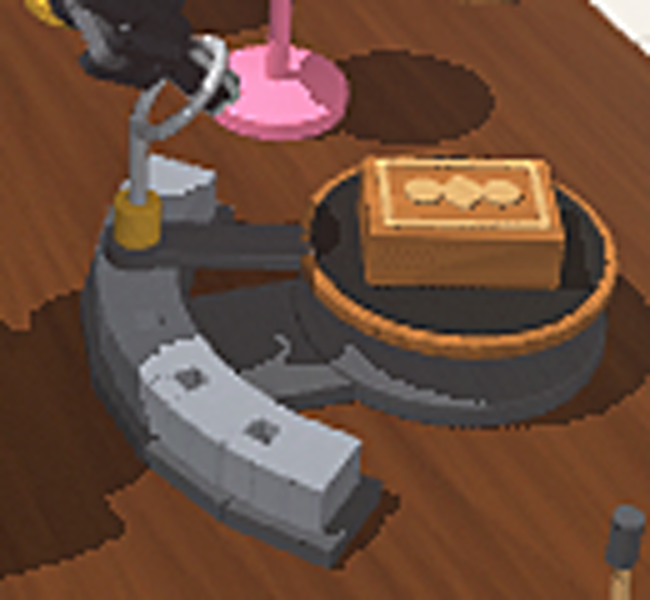

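Run:
```python
from h import *
w=cam("wrist")
c,s_=np.cos(TH),np.sin(TH)
def st(l,z): return [PIV[0]+c*l[0]-s_*l[1],PIV[1]+s_*l[0]+c*l[1],z]
for q,m in ((-.6,(82,142)),(-.3,(122,88)),(0,(208,47)),(.6,(455,48))):
    print(q,proj(w,[st((-.17*np.cos(q),.17*np.sin(q)),.04)])[0].round(1),m, (np.array(onz(w,*m,.04)[:2])-st((-.17*np.cos(q),.17*np.sin(q)),0)[:2]).round(4))
g=cv2.cvtColor(w["frame"],cv2.COLOR_BGR2HSV); m=cv2.inRange(g,(15,120,60),(35,255,255))[0:140,250:420]
ys,xs=np.nonzero(m); print("brass cols",xs.min()+250,xs.max()+250)
for r in (60,70,80,90,110): 
    x=np.nonzero(m[r])[0]; print(r,x.min()+250 if len(x) else None,x.max()+250 if len(x) else None)
b=onz(w,330.5,95,.08); l=b[:2]-PIV; l=np.array([c*l[0]+s_*l[1],-s_*l[0]+c*l[1]]); print("barrel stand",l,np.arctan2(l[1],-l[0]))
```

```text
-0.6 [ 76.  142.3] (82, 142) [0.0011 0.0032]
-0.3 [116.8  89.4] (122, 88) [0.0003 0.0028]
0 [202.8  46.2] (208, 47) [0.0012 0.0018]
0.6 [441.6  46.6] (455, 48) [0.0028 0.0051]
brass cols 295 416
60 297 362
70 297 362
80 296 363
90 295 365
110 299 360
barrel stand [-0.16237648  0.05352363] 0.31841092413455874
```

The wrist view places the visible holes 2–3 mm to +y of my fit. The barrel reads 3 mm to +y too, so the arm is at about 0.30. Lowering 12 mm first: if the ring still loads the finger after that, the pin is in the hole.

Emit:
send_rows(
  plan=[
    [1,0,-1,0,0,0],
    [2,0,-2,0,0,0],
    [3,0,-3,0,0,0],
    [4,0,-4,0,0,0],
    [5,0,-5,0,0,0],
    [6,0,-6,0,0,0],
    [7,0,-7,0,0,0],
    [8,0,-8,0,0,0],
    [8.5,0,-8.5,0,0,0],
    [8.5,0,-8.5,0,0,0],
  ],
)

```text
clock: 14.4
tcp_pos: [0.6022, 0.016, 0.1324]
orientation: [0.905, 0.076, 0.379, -0.179]
wrist_force: [-7.6, 3.5, -5.6]
finger_gap: -0.0002
```

```bash
python3 look.py l9
```

```text
14.4 [0.6022 0.016  0.1324] [ 0.039  0.063 -0.882 -0.104 -0.296  0.317] [-7.57  3.49 -5.57]
```

View pics/l9.png

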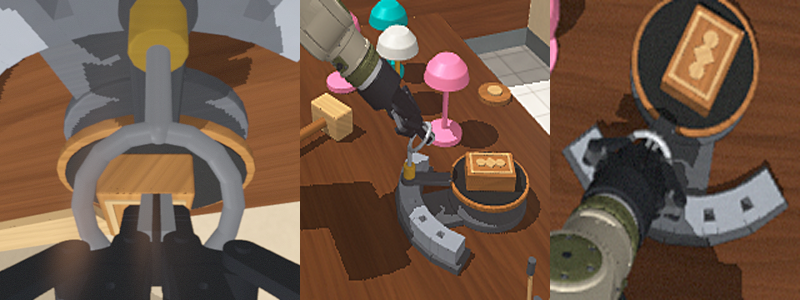

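Still carrying 5.6 N with the pin at about 8 mm, so it is entering the hole. Lowering the rest of the way.

Emit:
send_rows(
  plan=[
    [1,0,-1,0,0,0],
    [2,0,-2,0,0,0],
    [3,0,-3,0,0,0],
    [4,0,-4,0,0,0],
    [5,0,-5,0,0,0],
    [6,0,-6,0,0,0],
    [8,0,-8,0,0,0],
    [10,0,-10,0,0,0],
    [11.5,0,-11.5,0,0,0],
    [11.5,0,-11.5,0,0,0],
  ],
)

```text
clock: 15.8
tcp_pos: [0.6058, 0.0153, 0.12]
orientation: [0.906, 0.076, 0.375, -0.18]
wrist_force: [-0.8, 0.9, -0.3]
finger_gap: -0.0001
```

```bash
python3 look.py l10
```

```text
15.8 [0.6058 0.0153 0.12  ] [ 0.038  0.094 -0.9   -0.161 -0.297  0.317] [-0.75  0.89 -0.34]
```

View pics/l10.png

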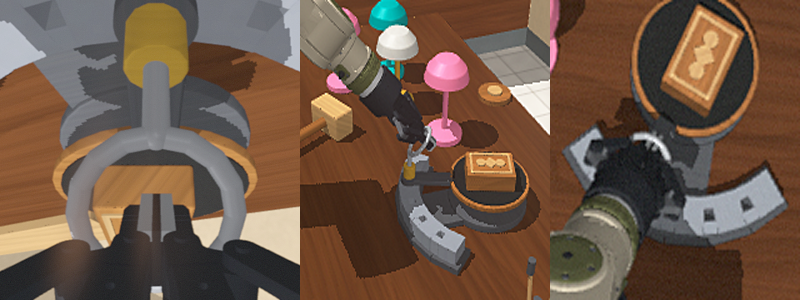

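Run:
```python
from h import *
s=get_state(); print(s["qvel"].round(3),s["tcp_pos"],s["tau"].round(2)); print(rel(*tgt(.3,-.02)), quat().as_matrix().round(3).tolist())
w=cam("wrist"); cv2.imwrite("pics/w10.png",w["frame"])
```

```text
[ 0.002  0.002 -0.008  0.006  0.    -0.   ] [0.60511446 0.01511519 0.11934955] [  0.04 -31.64  26.07  -6.47  -0.73  -0.  ]
[-7.7, -2.5, -12.7, -0.0, -0.1, -0.2] [[0.653, 0.383, 0.654], [-0.269, 0.924, -0.273], [-0.709, 0.003, 0.706]]
```

View pics/w10.png

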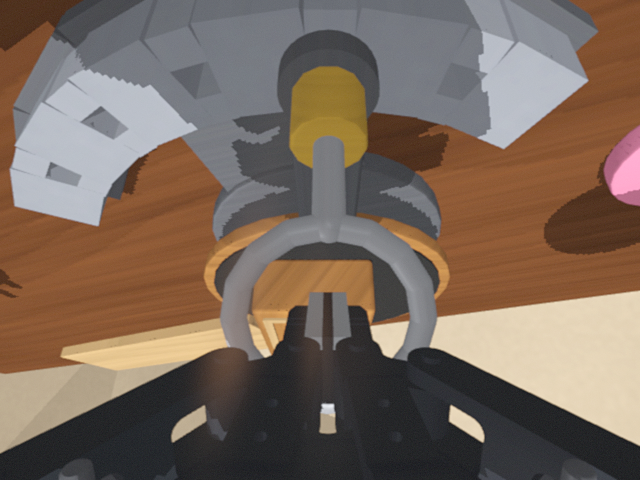

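Emit:
send_rows(
  plan=[
    [0,0,-1,0,0,0],
    [0,0,-2,0,0,0],
    [0,0,-3,0,0,0],
    [0,0,-4,0,0,0],
    [0,0,-5,0,0,0],
    [0,0,-5,0,0,0],
    [0,0,-5,0,0,0],
    [0,0,-5,0,0,0],
    [0,0,-5,0,0,0],
    [0,0,-5,0,0,0],
  ],
)

```text
clock: 17.25
tcp_pos: [0.6001, 0.0166, 0.114]
orientation: [0.905, 0.076, 0.378, -0.18]
wrist_force: [0.0, 0.2, -0.0]
finger_gap: -0.0002
```

```bash
python3 look.py l11;  python3 - <<'E'
from h import *
s=get_state(); print(rel(*tgt(.3,-.02)))
w=cam("wrist"); cv2.imwrite("pics/w11.png",w["frame"])
s=cam("side");cv2.imwrite("pics/s11.png",cv2.resize(s["frame"][210:330,290:420],None,fx=5,fy=5,interpolation=cv2.INTER_CUBIC))
E
```

```text
17.25 [0.6001 0.0166 0.114 ] [ 0.042  0.097 -0.913 -0.171 -0.3    0.32 ] [ 0.04  0.17 -0.01]
[-7.8, -2.0, -5.2, 0.0, -0.3, -0.1]
```

View pics/w11.png

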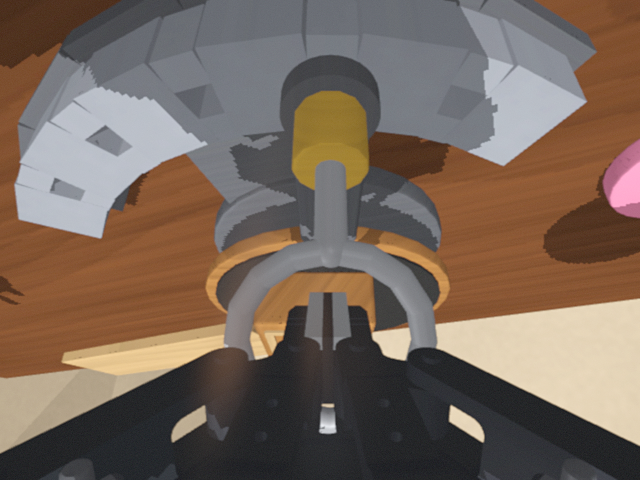

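View pics/s11.png

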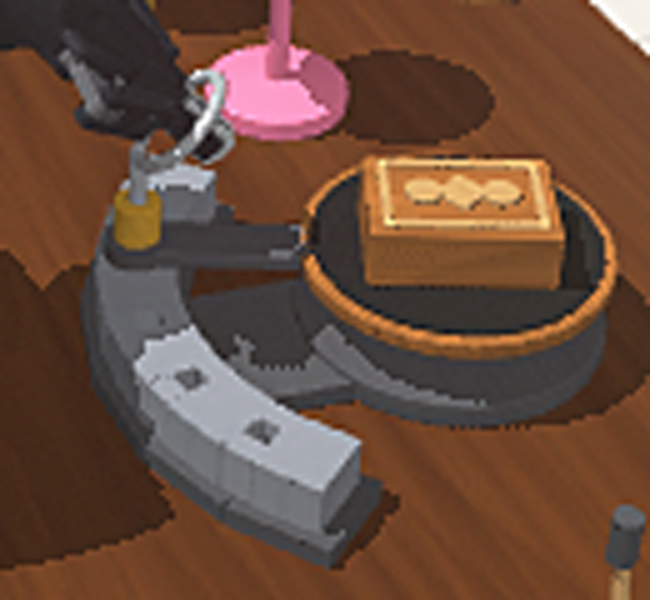

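Unloaded. Withdrawing along the finger axis.

Emit:
send_rows(
  plan=[
    [-3,0,-1,0,0,0],
    [-7,0,-2,0,0,0],
    [-12,0,-2,0,0,0],
    [-18,0,-2,0,0,0],
    [-25,0,-2,0,0,0],
    [-34,0,-2,0,0,0],
    [-46,0,-2,0,0,0],
    [-60,0,-2,0,0,0],
    [-75,0,-2,0,0,0],
    [-90,0,-2,0,0,0],
  ],
)

```text
clock: 18.75
tcp_pos: [0.5396, 0.0416, 0.1774]
orientation: [0.905, 0.076, 0.378, -0.18]
wrist_force: [0.4, 0.1, 0.0]
finger_gap: 0.0003
```

```bash
python3 look.py l12;  python3 - <<'E'
from h import *
w=cam("wrist"); cv2.imwrite("pics/w12.png",w["frame"])
s=cam("side");cv2.imwrite("pics/s12.png",cv2.resize(s["frame"][210:330,290:420],None,fx=5,fy=5,interpolation=cv2.INTER_CUBIC))
C=tgt(.3,0)[0]; print(C,proj(w,[C]),(proj(s,[C])-[290,210])*5)
E
```

```text
18.75 [0.5396 0.0416 0.1774] [ 0.12  -0.123 -0.91   0.072 -0.351  0.382] [0.36 0.15 0.05]
[0.5777547  0.02375947 0.13      ] [[323.01141778 255.12437464]] [[175.7675596  118.89128924]]
```

View pics/w12.png

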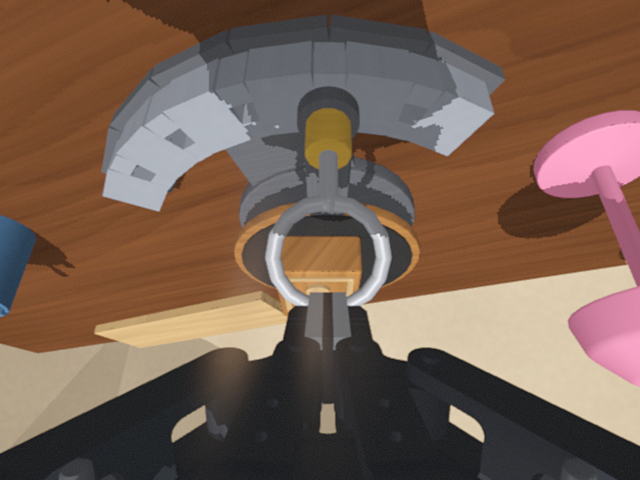

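View pics/s12.png

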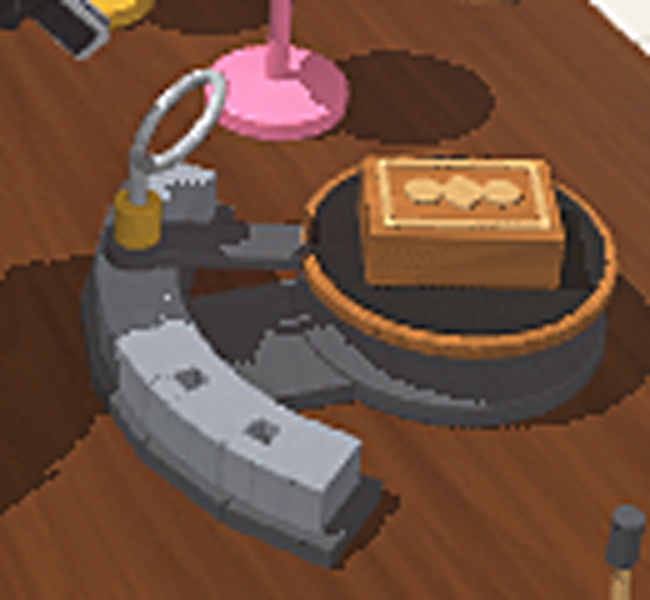

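Emit:
send_rows(
  plan=[
    [-15,0,0,0,0,0],
    [-30,0,5,0,0,0],
    [-50,0,10,0,0,0],
    [-70,0,15,0,0,0],
    [-90,0,15,0,0,0],
    [-110,0,15,0,0,0],
    [-120,0,15,0,0,0],
    [-120,0,15,0,0,0],
    [-120,0,15,0,0,0],
    [-120,0,15,0,0,0],
  ],
)

```text
clock: 20.25
tcp_pos: [0.4721, 0.0692, 0.2715]
orientation: [0.905, 0.076, 0.378, -0.18]
wrist_force: [0.3, -0.3, -0.1]
finger_gap: 0.0003
```

Run:
```python
from h import *
st=get_state(); print(st["clock"],st["tcp_pos"],st["wrist_force"])
s=cam("side");d=cam("top")
s0=cv2.imread("pics/side0.png")
z=lambda i:cv2.resize(i,(390,480),interpolation=cv2.INTER_CUBIC)
cv2.imwrite("pics/cmp.png",np.hstack([z(s0[230:280,300:340]),z(s["frame"][220:270,296:336])]))
cv2.imwrite("pics/t13.png",d["frame"]);cv2.imwrite("pics/s13.png",s["frame"])
for q,b in ((0,(300,230)),(.3,(296,220))):
    C=tgt(q,0)[0]; c,s_=np.cos(TH),np.sin(TH); l=(-.17*np.cos(q),.17*np.sin(q))
    B=[PIV[0]+c*l[0]-s_*l[1],PIV[1]+s_*l[0]+c*l[1],.08]
    print(q,((proj(s,[C,B,C+[0,0,.005]])-b)*[9.75,9.6]).round(1).tolist())
```

```text
20.25 [0.4720974  0.06916121 0.271529  ] [ 0.31493028 -0.26854063 -0.13254218]
0 [[271.4, 132.2], [185.8, 300.1], [271.9, 116.3]]
0.3 [[284.2, 132.3], [198.6, 282.6], [284.7, 116.7]]
```

View pics/cmp.png

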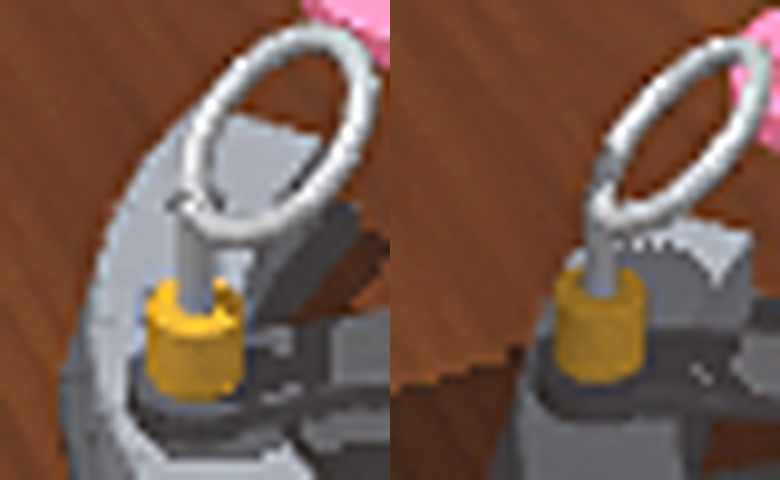

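View pics/t13.png

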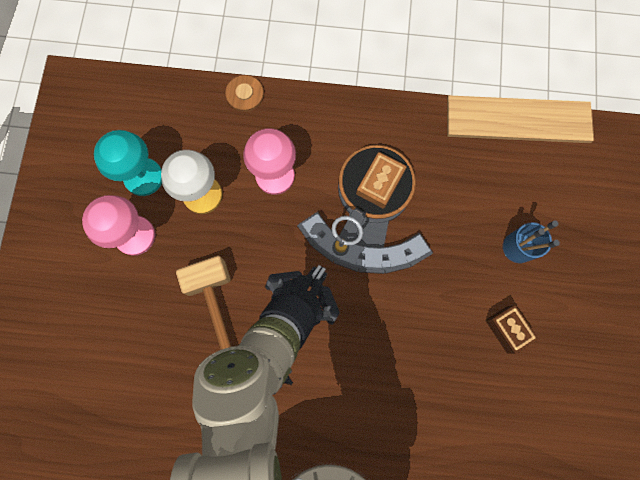

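View pics/s13.png

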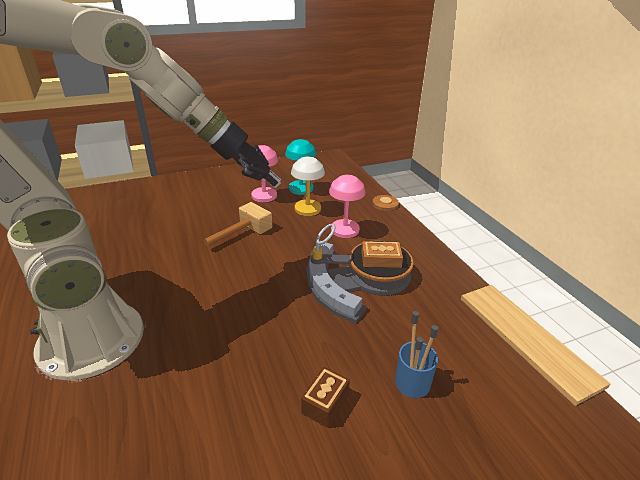

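Measured in the side view, the ring centre at row 132 matches the fully-home prediction of 132 (5 mm higher would read 116). In the top view the pin at (340,248) is in the hole next to the middle one, with one more hole beyond it. The carving is on the mat and the other objects have not moved.

```bash
python3 -c "
from workcell import job,get_state
print(job.hand_in(),get_state()['clock'])"
```

```text
the job is handed in; nothing more can be done
the job is handed in; nothing more can be done
```

I turned the carving one hole towards the white lamp, which is on the left, and the pin has dropped home in that hole. The job is handed in.

- **How it went:** I put the shut fingers through the ring and lifted the pin about 20 mm. I then swung the arm 0.30 rad to the robot's left, lowered the pin and pulled the fingers straight back out. At the readings after each move, the wrist force stayed at or below about 11 N. The clock read 20.25 s just before I handed in, against the 42 s limit.
- **Pin home:** in the side view the ring centre sits at the fully-home height, good to about 1–2 mm. In the top view the pin is in the hole right next to the middle one.
- **Surroundings:** the carving is still on the turntable. By eye, the lamp, brush pot, mallet and spare block have not moved. The gripper is well clear of everything.
- **Disagreements:** the wrist camera placed the stand 2–3 mm (5 mm at one hole) further left than my top-view fit. The ring showed the same shift before and after the turn, so I took it as a calibration error. After the main lowering move the tool stopped about 5 mm short of where I expected, with almost no force on it. It came down freely with the next small move.

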